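Find the concealed catch of a desk tidy and open its hidden drawer

ROBOT

A 7-joint arm with a two-finger parallel gripper is mounted at the origin on a cart in front of the work surface, level with it; the furniture and walls round the work are solid. World frame = base frame: x ahead of the robot, y to its left, z up, the work surface at z = 0. Lengths are in m, angles in degrees, forces in N, time in s.
With the tool pointing down it reaches from about 0.375 to 0.925 m from the base axis. Payload 3.1 kg.
Tool frame: the origin (TCP) lies midway between the tips of the shut fingers; the grasp point (between the pads) lies robot.hold_point_z behind it (robot.hold_point_z is the distance from the TCP to the grasp point, in m); z points along the fingers, y is the line along which they close (so a half turn about z gives the same grasp; the last joint's range is limited). The gripper opens to 85 mm and grips with 20 to 120 N. Pads are 22 mm wide; open, the fingers measure 114 mm over their backs; the gripper's body (76 mm by 85 mm) begins 54 mm behind the grasp point. The pads swing forward as they close: fully open they stand 13 mm farther back than shut.
Start: joints at [65.844, 21.939, 2.515, 91.553, -1.026, 66.532, -2.859], TCP at [0.207, -0.616, 0.231] pointing down, gripper open.
Joint ranges: [-149.38, 149.38], [-23.57, 123.04], [-84.95, 90], [0, 143.3], [-89.99, 269.99], [3.08, 112.72], [-163.45, 163.45]. Speed limits (degrees/s): [159.86, 159.86, 180, 180, 180, 180, 180].

INTERFACE

Orientations are given as [roll, pitch, yaw] about the fixed x, y, z axes, in that order (R = Rz(yaw) Ry(pitch) Rx(roll)).
In Python, from cell import robot gives the robot as it stands.
- The arm moves only by the tool play_rows, never from a script. Its argument "plan" is a list that holds one entry, the list of rows, each a list of 6 numbers: the shift along the tool's x, y, z as a fraction of full scale, then the turn, a rotation vector about the tool's x, y, z as a fraction of full scale. In form: [[[dx, dy, dz, ax, ay, az], ...]]. A call has 1 to 20 rows; each row shifts and turns the commanded pose from where the row before left it, along the tool's axes as they then stand; what a row does not reach is not made up. Full scale, the value 1, is 0.04 m for a shift and 5 degrees for a turn. A row lasts 1/10 s, in which the tool goes at most 50 mm and 8.59 degrees, less where a joint would pass 70% of its speed; a pose out of reach is approached as far as the arm can. A call with a number of a shift or a turn outside -1 to 1 is refused whole. A call with a gripper value outside its range is refused whole. "jaw" is the closure, from -1 (fully open) to 1 (shut), set as the call begins (left out, the last holds). The fingers move at their own pace and stop on an object; "force" is the grip in N (left out, the last holds). Time passes only in rows, so rows that do not move let the fingers close. It gives the time, the measured TCP pose, the force, the opening and the grip force at its end, in the units of the state.
- robot.sense(): the state, without advancing time (a new reading comes with each control period).
- robot.read_camera(name): name is "scene" or "top" or "wrist"; returns the picture (400x640x3 uint8, red, green, blue); there is no depth.
- robot.camera_model(name): a dict with "fx", "fy", "cx", "cy" (pixels), "camera_from_world" (4x4, takes a point from world to camera coordinates). Camera axes: x right, y down, z forward; pixel columns grow to the right and rows downward; lengths in m; the calibration is good to about 2 mm. A picture is of the moment at which its call begins: read the wrist's pose just before it. camera_model takes no time and is no camera call; for the wrist camera it gives the pose at the moment of the call.
- robot.finish_job(): hands the job in; it is judged then, once.
Trained networks look in the newest picture that a camera, given by its name, has taken for a name from the list of things; names that differ only in an ending like _2 or _b are one class to them, and where a whole thing is asked for, a point or a joint stands for the part that bears it (a point fixed in the world has none). Each returns a list of dicts, best first, with "p" (0 to 1); they miss things now and then, are a little off and sometimes report something else, mostly with a low value. They report only what shows in the picture. A call takes as long as a camera call. They do not tell look-alikes from the thing itself.
- robot.silhouettes(name, camera): "region" (400x640 bool, what is visible of it) and "xy" ([column, row] in pixels, amid what is visible of it).
The state is a dict: "time": time; "q": joint angles; "dq": joint speeds; "effort": joint torques, N m; "tcp_pos": TCP position; "eef_rot": TCP orientation; "contact_force": force on the tool from outside, world axes, zero at the start; "torque": the same for the moment, N m; "width": finger opening in m; "gripper_force": force on a finger pad.
Only numpy, scipy, OpenCV 4.12 (cv2) and the standard library are available. Lean on these libraries where they do the work, as an engineer would, in place of code of your own. Each camera call takes 0.05 s, during which the arm holds its last target. There are 200 camera calls.

TASK

Somebody may have forgotten something in the hidden drawer of the wooden desk tidy. Feel along the slatted floor of its pen tray for the section that gives way, press that section down until the drawer springs out, then pull the drawer fully open and let go. Work with a light touch, as the thin slats crack under a hard push, and do not disturb the remote control or the mug.

Things in the scene. Friction and masses are not known exactly. Their poses are not given: they have to be found in the camera images.
- tidy: Wooden desk tidy, fixed: 180 deep (x), 440 wide (y), 66 high. Origin: centre of its underside, on the table; x from the drawer front to the back, y left, z up. Front: deck 52 high, rim 58. Back: pen tray between end blocks 66 high. Under the deck a hidden drawer, flush front, no handle, locked by a spring catch. Keep every push or grip on the tidy below 35 N.
- tray_mid (a point): Middle of the pen tray's floor, on its slats: 55 mm behind and 50 mm above the tidy's origin. Tray inside: 200 mm along the tidy's y, 50 mm in x; front wall 10, back wall 16 mm above the floor. All cross slats look alike, but one section of four (40 mm along y, full width) is the catch; its middle lies anywhere up to 58 mm to either side of this point. The rest is rigid.
- tray_left (a point): Left end (tidy's +y) of the tray's floor, on the slats, mid-width, 100 mm from tray_mid. Feel of the catch section wherever it lies: it moves straight down, level; yields from 1 N and sinks 6 mm by about 2.5 N into a recess whose ends stop sideways sliding; then it meets the catch and takes 5 to 10 N; the drawer lets go at 10 to 11 mm; stop at 14 mm. Freed, it springs back up.
- tray_right (a point): Right end (tidy's -y) of the tray's floor, on the slats, mid-width, 100 mm from tray_mid; the end block rises 16 mm above it.
- drawer (a joint): Opening of the hidden drawer, m: 0 locked shut, 0.09 at its stop. Let go by the catch, it springs out to about 0.06 by itself and stays there; it then slides with about 1 N and stays where it is left.
- drawer_edge (a point): Middle of the top edge of the drawer's front panel; moves with the drawer towards the tidy's -x. Shut: 85 mm in front of the tidy's origin, 45 mm high. Panel 10 mm thick (5 to each side of this point), 300 mm wide; the drawer's floor behind it is 14 mm above the table. Sprung out, about 45 mm is open between panel and deck: put fingers in from above and pull, or pinch the panel.
- remote: Black remote control, 173x45x19 mm, lying along the left half of the tidy's deck; origin: middle of its underside.
- mug_tea: White mug, 92 mm wide, 95 mm high, standing to the right of the tidy's drawer; origin: centre of its foot.
Not all that is in view belongs to the job. There is more than one size of the mug_tea; the one meant has the size given above.

How it is judged (in metres and radians):
On the way:
1. the catch has let the drawer spring out (value of joint drawer above 0.03 m), for 0.1 s.
At the end, for the whole second after the job is handed in: The hidden drawer stands fully open (pulled out at least 82 of its 90 mm) and at rest, let go; the mug stands upright and the remote control lies where it was (value of joint drawer above 0.082 m and velocity of joint drawer between -0.01 and 0.01 m/s and angle between mug_tea's own z axis and vertical below 0.2 rad and distance of remote from where it was at the start of the episode below 0.03 m); the robot touches nothing.
It fails at once if the robot pushes or grips the tidy with more than 35 N (contact force between the arm and tidy above 35 N).
It fails at once if the fingers push or grip the tidy with more than 35 N (contact force between the fingers and tidy above 35 N).
It fails at once if the remote control is shifted by more than 30 mm (distance of remote from where it was at the start of the episode above 0.03 m).
It fails at once if the mug is shifted by more than 30 mm (distance of mug_tea from where it was at the start of the episode above 0.03 m).
It also fails if it takes over 58 s, if anything falls off the work surface, if the arm or the gripper's body presses on something with over 40 N, if the wrist force passes 120 N, or if a joint passes its speed limit or range.

## Working session

There is one attempt and no reset: what is moved stays moved. The work goes in short steps, Python scripts to look and compute and a tool call to move; the robot and the scene stay as the last step left them, time stands still between calls to the robot, and variables do not carry over. Pictures are saved under pics/ and viewed, at most 10 in all, crops included, and the job is handed in when it is done.

Besides the shell and the picture viewer there is one more tool, called after "Call:" by a JSON object that holds its "name" and its "arguments", one argument or row to a line. play_rows: Moves the arm, as the interface text tells. Shift numbers are shares of 0.04 m and turn numbers shares of 5 degrees, none past 1 either way. Its arguments: {"type":"object","properties":{"plan":{"type":"array"},"jaw":{"type":"number"},"force":{"type":"number"}},"required":["plan"]}

```bash
mkdir -p pics; ls
python3 - <<'E'
from cell import robot
import cv2,numpy as np
s=robot.sense();print(s['time'],s['tcp_pos'],s['eef_rot'],s['width'],robot.hold_point_z)
for c in('top','scene'):
    im=robot.read_camera(c);cv2.imwrite(f'pics/{c}0.png',im[:,:,::-1])
    m=robot.camera_model(c);T=np.array(m['camera_from_world']);print(c,m['fx'],m['cx'],m['cy'],(-T[:3,:3].T@T[:3,3]).round(3))
    for n in('tidy','remote','mug_tea','drawer_edge'):
        for d in robot.silhouettes(n,c)[:3]:
            r=d['region'];ys,xs=np.where(r);print(n,round(d['p'],2),d['xy'],r.sum(),xs.min(),xs.max(),ys.min(),ys.max(),np.array(cv2.boxPoints(cv2.minAreaRect(np.c_[xs,ys].astype(np.float32)))).round().tolist())
E
```

```text
pics
0.0 [ 0.20649581 -0.61532331  0.22987833] [-1.79849729e+02  8.51953849e-03  1.85554880e+01] 0.08529622059180343 0.0187
top 370.9064182814928 324.11535379432894 196.03447134818686 [ 0.508 -0.098  1.02 ]
tidy 0.79 [261.0, 177.4] 10817 164 339 135 222 [[162.0, 205.0], [170.0, 134.0], [341.0, 153.0], [333.0, 224.0]]
remote 0.92 [222.8, 184.8] 1232 191 260 173 197 [[190.0, 190.0], [193.0, 171.0], [261.0, 180.0], [259.0, 199.0]]
mug_tea 0.88 [382.6, 192.5] 578 369 394 173 204 [[360.0, 193.0], [376.0, 172.0], [399.0, 189.0], [384.0, 210.0]]
mug_tea 0.87 [424.9, 223.3] 1261 395 445 205 241 [[394.0, 236.0], [400.0, 200.0], [448.0, 208.0], [442.0, 244.0]]
mug_tea 0.62 [339.7, 261.1] 575 328 353 242 274 [[327.0, 274.0], [329.0, 242.0], [354.0, 243.0], [352.0, 275.0]]
scene 412.6216710837189 317.74157046968116 199.71351931996148 [-0.055 -0.397  0.61 ]
tidy 0.62 [272.0, 188.9] 11269 162 357 130 245 [[153.0, 190.0], [178.0, 117.0], [361.0, 181.0], [336.0, 254.0]]
remote 0.81 [226.3, 165.5] 1041 196 260 152 185 [[194.0, 164.0], [200.0, 148.0], [262.0, 172.0], [255.0, 189.0]]
mug_tea 0.97 [386.0, 227.9] 1138 374 407 208 251 [[374.0, 208.0], [407.0, 208.0], [407.0, 251.0], [374.0, 251.0]]
mug_tea 0.82 [435.3, 265.6] 3136 390 467 236 301 [[385.0, 277.0], [413.0, 220.0], [474.0, 251.0], [446.0, 307.0]]
mug_tea 0.59 [297.6, 269.3] 1490 282 319 248 299 [[278.0, 252.0], [315.0, 245.0], [325.0, 294.0], [288.0, 302.0]]
drawer_edge 0.69 [235.7, 202.6] 1181 182 286 178 231 [[179.0, 186.0], [184.0, 176.0], [290.0, 223.0], [285.0, 233.0]]
```

Run:
```python
import cv2
a=cv2.imread('pics/top0.png')[110:300,140:480];cv2.imwrite('pics/topc.png',cv2.resize(a,None,fx=2.35,fy=2.35,interpolation=cv2.INTER_CUBIC))
```

```text
(no output)
```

View pics/topc.png

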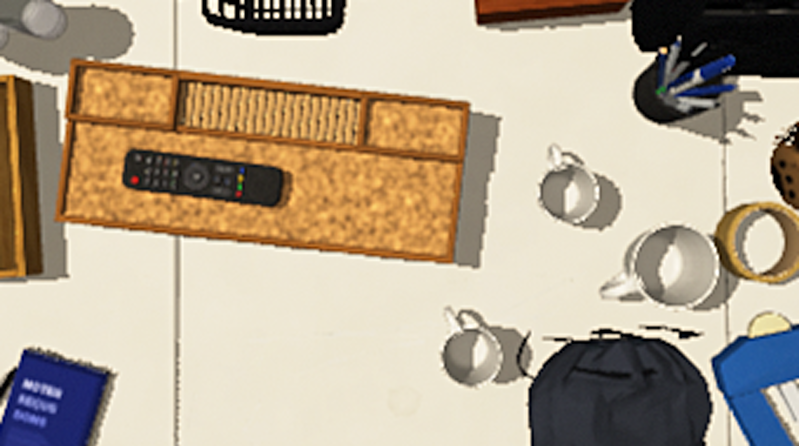

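View pics/scene0.png

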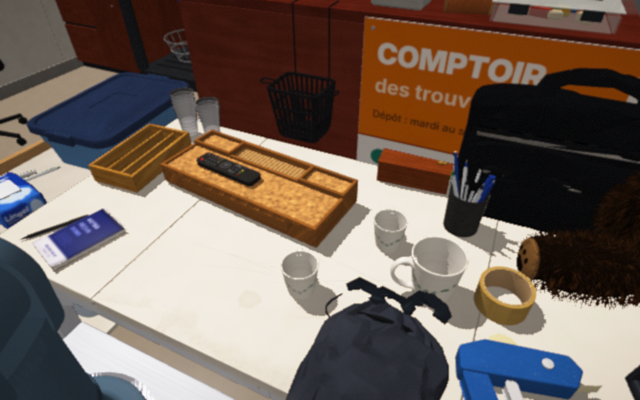

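The top picture shows the tidy turned slightly clockwise, with its drawer front towards the robot. The slatted tray is at crop x 180–362, the remote on the left half of the deck, and the big mug at (425,223) with two small decoy mugs beside it. Next I'll fit the tidy's pose from its corners.

```bash
cat > h.py <<'E'
import numpy as np
from cell import robot
def ray(c,uv,z):
    m=robot.camera_model(c);T=np.array(m['camera_from_world']);R=T[:3,:3];o=-R.T@T[:3,3]
    d=R.T@np.array([(uv[0]-m['cx'])/m['fx'],(uv[1]-m['cy'])/m['fy'],1]);return o+d*(z-o[2])/d[2]
def proj(c,P,m=None):
    m=m or robot.camera_model(c);p=np.array(m['camera_from_world'])@np.r_[P,1];return np.array([m['fx']*p[0]/p[2]+m['cx'],m['fy']*p[1]/p[2]+m['cy']])
E
python3 - <<'E'
from h import *
from scipy.optimize import least_squares
f=lambda u,v:(u/2.35+140,v/2.35+110)
obs=[((-.09,.22,.058),f(58,219)),((-.09,-.22,.058),f(461,263)),((.09,.22,.066),f(74,60)),((.09,-.22,.066),f(469,103)),((.055,.1,.066),f(177,102)),((.055,-.1,.066),f(364,122))]
def W(p,P):
    c,s=np.cos(p[2]),np.sin(p[2]);return np.array([p[0]+c*P[0]-s*P[1],p[1]+s*P[0]+c*P[1],P[2]])
r=least_squares(lambda p:np.ravel([proj('top',W(p,P))-o for P,o in obs]),[.55,.1,-.1])
p=r.x;print(p,np.degrees(p[2]),r.fun.reshape(-1,2).round(1).tolist())
for n,P in dict(mid=(.055,0,.05),L=(.055,.1,.05),R=(.055,-.1,.05),edge=(-.085,0,.045),open=(-.175,0,.045),openR=(-.18,-.15,.045)).items(): print(n,W(p,P).round(3))
for uv in((425,223),(340,261),(383,192)):print(ray('top',uv,.05).round(3))
print(ray('top',(222.8,184.8),.071).round(3))
np.save('p.npy',p)
E
```

```text
[ 0.58170034  0.06849848 -0.11257181] -6.4498893894184555 [[-0.3, 1.5], [-1.8, 0.4], [-0.2, -0.6], [2.1, -0.8], [1.1, -0.0], [-0.9, -0.4]]
mid [0.636 0.062 0.05 ]
L [0.648 0.162 0.05 ]
R [ 0.625 -0.037  0.05 ]
edge [0.497 0.078 0.045]
open [0.408 0.088 0.045]
openR [ 0.386 -0.06   0.045]
[ 0.463 -0.378  0.05 ]
[ 0.366 -0.154  0.05 ]
[ 0.545 -0.269  0.05 ]
[0.566 0.144 0.071]
```

Call:
{"name": "play_rows", "arguments": {
  "plan": [
    [[0, 0, -1, 0, 0, 0], [0, 0, -1, 0, 0, 0], [0, 0, -1, 0, 0, 0], [0.9, -0.75, 0, 0, 0, 0], [0.9, -0.75, 0, 0, 0, 0], [0.9, -0.75, 0, 0, 0, 0], [0.9, -0.75, 0, 0, 0, 0], [0.9, -0.75, 0, 0, 0, 0], [0.9, -0.75, 0, 0, 0, 0], [0.9, -0.75, 0, 0, 0, 0], [0.9, -0.75, 0, 0, 0, 0], [0.9, -0.75, 0, 0, 0, 0], [0.9, -0.75, 0, 0, 0, 0], [0.9, -0.75, 0, 0, 0, 0], [0.9, -0.75, 0, 0, 0, 0], [0.9, -0.75, 0, 0, 0, 0], [0.9, -0.75, 0, 0, 0, 0], [0.9, -0.75, 0, 0, 0, 0], [0.9, -0.75, 0, 0, 0, 0], [0.9, -0.75, 0, 0, 0, 0]]
  ],
  "jaw": 1,
  "force": 20
}}

```text
time: 2.5
tcp_pos: [0.6256, 0.0633, 0.3515]
eef_rot: [180.0, -0.0, 18.5]
contact_force: [0.5, 0.3, 0.1]
width: -0.0002
gripper_force: 0.0
```

Call:
{"name": "play_rows", "arguments": {
  "plan": [
    [[0, 0, 0, 0, 0, -1], [0, 0, 0, 0, 0, -1], [0, 0, 0, 0, 0, -1], [0, 0, 0, 0, 0, -1], [0, 0, 0, 0, 0, -1], [0, 0, 0, 0, 0, -1], [0, 0, 0, 0, 0, -1], [0, 0, 0, 0, 0, -1], [0, 0, 0, 0, 0, -1], [0, 0, 0, 0, 0, -1], [0, 0, 0, 0, 0, -1], [0, 0, 0, 0, 0, -1], [0, 0, 0, 0, 0, -1], [0, 0, 0, 0, 0, 0], [0, 0, 0, 0, 0, 0]]
  ]
}}

```text
time: 4.0
tcp_pos: [0.6247, 0.0618, 0.3513]
eef_rot: [180.0, 0.0, 83.4]
contact_force: [-0.1, 0.3, -0.4]
width: -0.0002
gripper_force: 0.0
```

Run:
```python
from h import *
import cv2
p=np.load('p.npy');m=robot.camera_model('wrist');im=robot.read_camera('wrist')[:,:,::-1].copy()
c,s=np.cos(p[2]),np.sin(p[2])
for P in [(.055,0,.05),(.055,.1,.05),(.055,-.1,.05),(.03,.1,.06),(.03,-.1,.06),(.08,.1,.066),(.08,-.1,.066),(-.09,.22,.058),(-.09,-.22,.058),(.09,.22,.066),(.09,-.22,.066)]:
    u=proj('',[p[0]+c*P[0]-s*P[1],p[1]+s*P[0]+c*P[1],P[2]],m);print(P,u.round())
    cv2.circle(im,tuple(int(x) for x in u),2,(255,0,255),-1)
cv2.imwrite('pics/w1.png',im)
```

```text
(0.055, 0, 0.05) [325. 151.]
(0.055, 0.1, 0.05) [326.  73.]
(0.055, -0.1, 0.05) [325. 219.]
(0.03, 0.1, 0.06) [306.  73.]
(0.03, -0.1, 0.06) [308. 222.]
(0.08, 0.1, 0.066) [347.  72.]
(0.08, -0.1, 0.066) [343. 223.]
(-0.09, 0.22, 0.058) [198. -41.]
(-0.09, -0.22, 0.058) [232. 293.]
(0.09, 0.22, 0.066) [359. -44.]
(0.09, -0.22, 0.066) [347. 295.]
```

View pics/w1.png

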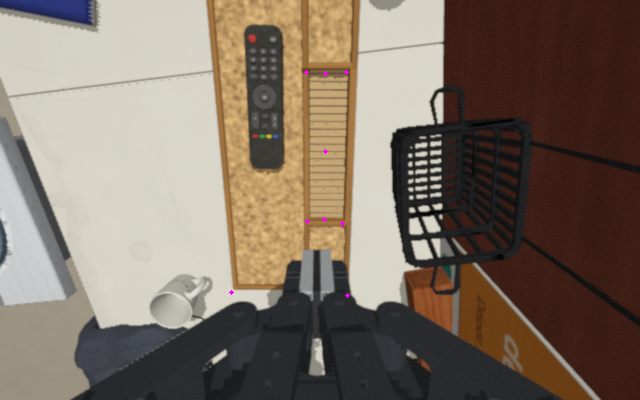

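The overlay fits the tray within about 3 px, and the shut fingers are lined up. A wire basket hangs behind the tray, at wrist px 395–530, so I'll triangulate it before descending.

Run:
```python
from h import *
import cv2
def tri(a,b):
    out=[]
    for c,uv in(a,b):
        o=ray(c,uv,.0);q=ray(c,uv,.2);d=(q-o)/np.linalg.norm(q-o);out.append((o,d))
    (o1,d1),(o2,d2)=out;t=np.linalg.lstsq(np.c_[d1,-d2],o2-o1,rcond=None)[0];P,Q=o1+t[0]*d1,o2+t[1]*d2
    return ((P+Q)/2).round(3),np.linalg.norm(P-Q).round(3)
for w,s in [((395,130),(267,78)),((403,262),(335,78)),((403,262),(330,85)),((405,262),(322,142)),((400,140),(277,136))]:
    print(tri(('wrist',w),('scene',s)))
for z in (.1,.2,.3): print(z,ray('top',(226.,124.),z).round(3),ray('top',(287,124),z).round(3),ray('wrist',(395,130),z).round(3),ray('wrist',(403,262),z).round(3))
a=cv2.imread('pics/top0.png')[0:170,180:340];b=cv2.imread('pics/scene0.png')[20:180,230:390]
cv2.imwrite('pics/b.png',np.hstack([cv2.resize(a,(400,425)),cv2.resize(b,(400,425))]))
```

```text
(array([0.698, 0.099, 0.235]), np.float64(0.02))
(array([ 0.714, -0.041,  0.236]), np.float64(0.065))
(array([ 0.712, -0.039,  0.226]), np.float64(0.048))
(array([ 0.708, -0.061,  0.121]), np.float64(0.041))
(array([0.723, 0.08 , 0.085]), np.float64(0.019))
0.1 [0.716 0.129 0.1  ] [ 0.715 -0.023  0.1  ] [0.721 0.088 0.1  ] [ 0.725 -0.091  0.1  ]
0.2 [0.693 0.104 0.2  ] [ 0.692 -0.031  0.2  ] [0.699 0.102 0.2  ] [ 0.702 -0.031  0.2  ]
0.3 [0.671 0.08  0.3  ] [ 0.67  -0.039  0.3  ] [0.677 0.117 0.3  ] [0.679 0.028 0.3  ]
```

View pics/b.png

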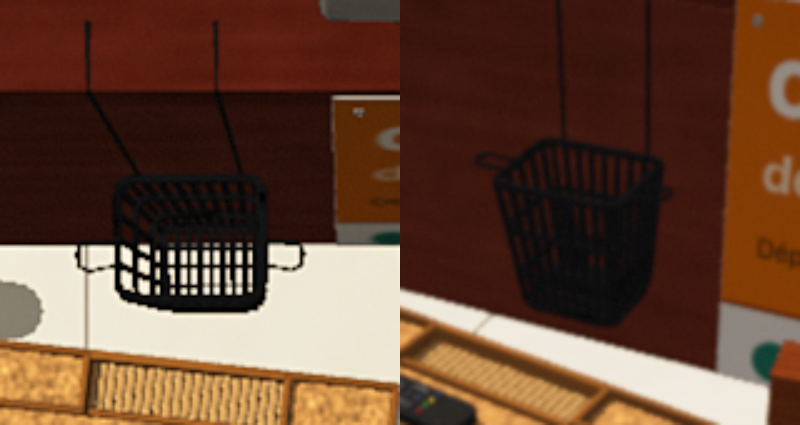

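The left half is the top view and the right half the scene view. They put the basket's front rim at about x 0.695, z 0.22, directly behind the tray. I'll lean the wrist 10° towards the robot to clear it while descending.

Call:
{"name": "play_rows", "arguments": {
  "plan": [
    [[0, 0, 0, -1, 0, 0], [0, 0, 0, -1, 0, 0], [0, 0.37, 0.065, 0, 0, 0], [0, -0.15, 0.86, 0, 0, 0], [0, -0.15, 0.86, 0, 0, 0], [0, -0.15, 0.86, 0, 0, 0], [0, -0.15, 0.86, 0, 0, 0], [0, -0.15, 0.86, 0, 0, 0], [0, -0.15, 0.86, 0, 0, 0], [0, -0.15, 0.86, 0, 0, 0], [0, 0, 0, 0, 0, 0], [0, 0, 0, 0, 0, 0]]
  ]
}}

```text
time: 5.25
tcp_pos: [0.64, 0.0603, 0.1068]
eef_rot: [170.1, -0.0, 83.5]
contact_force: [0.5, 0.0, 0.4]
width: -0.0005
gripper_force: 0.0
```

Run:
```python
from h import *
import cv2
p=np.load('p.npy');m=robot.camera_model('wrist');im=robot.read_camera('wrist')[:,:,::-1].copy()
s=robot.sense();print(s['tcp_pos'],s['eef_rot'],s['contact_force'])
u=proj('',s['tcp_pos'],m);cv2.circle(im,tuple(int(x) for x in u),3,(0,255,0),-1)
c,s=np.cos(p[2]),np.sin(p[2])
for P in [(.055,0,.05),(.055,.1,.05),(.055,-.1,.05),(.03,.1,.05),(.03,-.1,.05),(.08,.1,.05),(.08,-.1,.05)]:
    u=proj('',[p[0]+c*P[0]-s*P[1],p[1]+s*P[0]+c*P[1],P[2]],m)
    cv2.circle(im,tuple(int(x) for x in u),2,(255,0,255),-1)
cv2.imwrite('pics/w2.png',im)
```

```text
[0.64149141 0.06075259 0.10863464] [ 1.69850154e+02 -5.52146089e-02  8.35367914e+01] [ 0.33620912 -0.28938216  0.76142003]
```

View pics/w2.png

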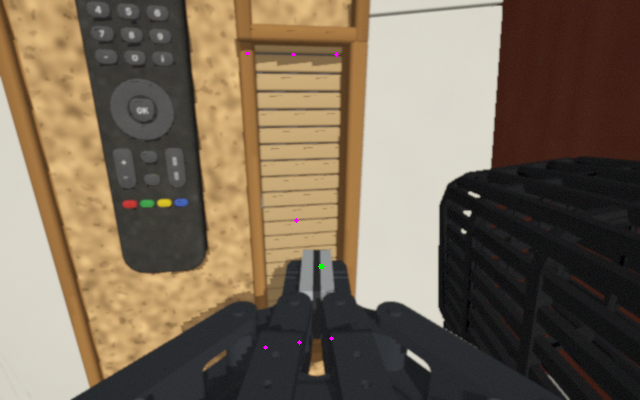

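The overlay agrees within a few mm. The tool stands centred over the tray and clear of the basket, so I'll go down gently for the first feel.

Call:
{"name": "play_rows", "arguments": {
  "plan": [
    [[0, -0.065, 0.37, 0, 0, 0], [0, -0.065, 0.37, 0, 0, 0], [0, -0.065, 0.37, 0, 0, 0], [0, -0.009, 0.05, 0, 0, 0], [0, -0.009, 0.05, 0, 0, 0], [0, -0.009, 0.05, 0, 0, 0], [0, -0.009, 0.05, 0, 0, 0], [0, 0, 0, 0, 0, 0], [0, 0, 0, 0, 0, 0]]
  ]
}}

```text
time: 6.2
tcp_pos: [0.6404, 0.0603, 0.054]
eef_rot: [170.0, -0.0, 83.6]
contact_force: [-0.3, -0.5, -0.2]
width: 0.0
gripper_force: 0.0
```

Call:
{"name": "play_rows", "arguments": {
  "plan": [
    [[0, -0.009, 0.05, 0, 0, 0], [0, -0.005, 0.025, 0, 0, 0], [0, 0, 0, 0, 0, 0], [0, 0, 0, 0, 0, 0]]
  ]
}}

```text
time: 6.6
tcp_pos: [0.6404, 0.0603, 0.0508]
eef_rot: [170.0, -0.0, 83.6]
contact_force: [1.2, 0.2, 0.1]
width: -0.0003
gripper_force: 0.3
```

Call:
{"name": "play_rows", "arguments": {
  "plan": [
    [[0, -0.007, 0.037, 0, 0, 0], [0, 0, 0, 0, 0, 0], [0, 0, 0, 0, 0, 0]]
  ]
}}

```text
time: 6.9
tcp_pos: [0.6405, 0.0604, 0.0496]
eef_rot: [169.9, -0.0, 83.6]
contact_force: [-0.0, -0.6, 4.1]
width: -0.0001
gripper_force: 1.7
```

Rigid here: 4 N at z 0.0496. I'll step 18 mm to the left.

Call:
{"name": "play_rows", "arguments": {
  "plan": [
    [[0, 0.018, -0.1, 0, 0, 0], [0.45, 0, 0, 0, 0, 0], [0, 0, 0, 0, 0, 0], [0, -0.009, 0.05, 0, 0, 0], [0, -0.009, 0.05, 0, 0, 0], [0, -0.001, 0.006, 0, 0, 0], [0, 0, 0, 0, 0, 0], [0, 0, 0, 0, 0, 0]]
  ]
}}

```text
time: 7.7
tcp_pos: [0.6419, 0.0778, 0.0488]
eef_rot: [170.0, 0.0, 83.5]
contact_force: [0.1, 1.8, 1.4]
width: -0.0002
gripper_force: 0.6
```

Call:
{"name": "play_rows", "arguments": {
  "plan": [
    [[0, 0.018, -0.1, 0, 0, 0], [0.45, 0, 0, 0, 0, 0], [0, 0, 0, 0, 0, 0], [0, -0.009, 0.05, 0, 0, 0], [0, -0.009, 0.05, 0, 0, 0], [0, 0, 0, 0, 0, 0], [0, 0, 0, 0, 0, 0]]
  ]
}}

```text
time: 8.4
tcp_pos: [0.6444, 0.0963, 0.0509]
eef_rot: [169.9, 0.0, 83.5]
contact_force: [-4.9, -0.0, 11.2]
width: -0.0001
gripper_force: 5.6
```

The left-18 spot yields (lower z, 1.4 N) and the left-36 spot is rigid. I'll go back and press deeper.

Call:
{"name": "play_rows", "arguments": {
  "plan": [
    [[0, 0.018, -0.1, 0, 0, 0], [-0.45, 0, 0, 0, 0, 0], [0, 0, 0, 0, 0, 0], [0, -0.009, 0.05, 0, 0, 0], [0, -0.009, 0.05, 0, 0, 0], [0, -0.004, 0.025, 0, 0, 0], [0, 0, 0, 0, 0, 0], [0, 0, 0, 0, 0, 0]]
  ]
}}

```text
time: 9.2
tcp_pos: [0.6422, 0.0785, 0.0479]
eef_rot: [170.0, -0.0, 83.6]
contact_force: [-0.2, -1.3, 0.9]
width: -0.0002
gripper_force: 0.7
```

Call:
{"name": "play_rows", "arguments": {
  "plan": [
    [[0, -0.005, 0.025, 0, 0, 0], [0, -0.005, 0.025, 0, 0, 0], [0, 0, 0, 0, 0, 0], [0, 0, 0, 0, 0, 0]]
  ]
}}

```text
time: 9.6
tcp_pos: [0.6422, 0.0784, 0.0459]
eef_rot: [170.0, -0.0, 83.6]
contact_force: [-0.1, -0.6, 2.5]
width: -0.0001
gripper_force: 0.9
```

It is sinking softly, so this is the catch. I'll keep pressing.

Call:
{"name": "play_rows", "arguments": {
  "plan": [
    [[0, -0.005, 0.025, 0, 0, 0], [0, -0.005, 0.025, 0, 0, 0], [0, -0.005, 0.025, 0, 0, 0], [0, -0.005, 0.025, 0, 0, 0], [0, 0, 0, 0, 0, 0], [0, 0, 0, 0, 0, 0]]
  ]
}}

```text
time: 10.2
tcp_pos: [0.6424, 0.0784, 0.0428]
eef_rot: [169.9, 0.0, 83.6]
contact_force: [-2.2, -0.6, 7.2]
width: 0.0
gripper_force: 3.6
```

Call:
{"name": "play_rows", "arguments": {
  "plan": [
    [[0, -0.005, 0.025, 0, 0, 0], [0, -0.005, 0.025, 0, 0, 0], [0, -0.005, 0.025, 0, 0, 0], [0, 0, 0, 0, 0, 0], [0, 0, 0, 0, 0, 0]]
  ]
}}

```text
time: 10.7
tcp_pos: [0.6423, 0.0784, 0.0398]
eef_rot: [169.9, 0.0, 83.6]
contact_force: [-2.4, -1.1, 7.3]
width: -0.0002
gripper_force: 3.8
```

Call:
{"name": "play_rows", "arguments": {
  "plan": [
    [[0, -0.004, 0.025, 0, 0, 0], [0, -0.004, 0.025, 0, 0, 0], [0, 0, 0, 0, 0, 0], [0, 0, 0, 0, 0, 0]]
  ]
}}

```text
time: 11.1
tcp_pos: [0.6423, 0.0784, 0.038]
eef_rot: [169.9, 0.0, 83.6]
contact_force: [-3.0, -1.3, 9.1]
width: -0.0005
gripper_force: 4.6
```

Call:
{"name": "play_rows", "arguments": {
  "plan": [
    [[0, -0.004, 0.02, 0, 0, 0], [0, 0, 0, 0, 0, 0], [0, 0, 0, 0, 0, 0]]
  ]
}}

```text
time: 11.4
tcp_pos: [0.6423, 0.0784, 0.0374]
eef_rot: [169.9, 0.0, 83.6]
contact_force: [-3.9, -1.8, 9.1]
width: 0.0002
gripper_force: 4.8
```

Run:
```python
from h import *
import cv2
print(robot.sense()['contact_force'])
a=robot.read_camera('top')[110:290,150:400,::-1];b=robot.read_camera('scene')[110:290,140:390,::-1]
cv2.imwrite('pics/d.png',np.hstack([cv2.resize(x,None,fx=1.6,fy=1.6) for x in(a,b)]))
```

```text
[-3.907535   -1.76685215  9.0890522 ]
```

View pics/d.png

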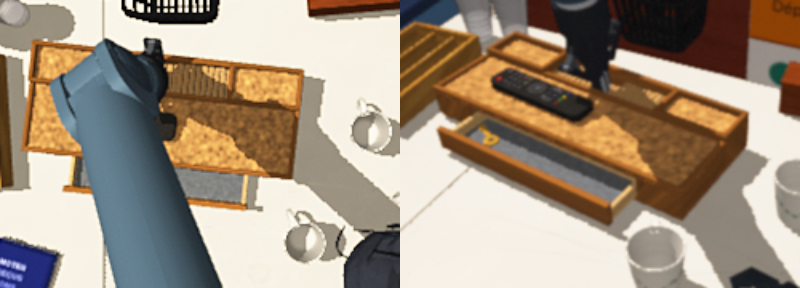

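The drawer has sprung out, with a small key inside on the left. I'll raise the tool, move over the gap, straighten it and take a close look.

Call:
{"name": "play_rows", "arguments": {
  "plan": [
    [[0, 0.15, -0.86, 0, 0, 0], [0, 0.15, -0.86, 0, 0, 0], [0, 0.15, -0.86, 0, 0, 0], [-0.18, -0.857, -0.151, 0, 0, 0], [-0.18, -0.857, -0.151, 0, 0, 0], [-0.18, -0.857, -0.151, 0, 0, 0], [-0.18, -0.857, -0.151, 0, 0, 0], [-0.18, -0.857, -0.151, 0, 0, 0], [0, 0, 0, 1, 0, 0], [0, 0, 0, 1, 0, 0], [0, 0, 0, 0, 0, 0], [0, 0, 0, 0, 0, 0]]
  ]
}}

```text
time: 12.7
tcp_pos: [0.4648, 0.0626, 0.1403]
eef_rot: [180.0, -0.1, 83.6]
contact_force: [1.2, -0.5, -0.3]
width: 0.0003
gripper_force: 0.0
```

Run:
```python
from h import *
import cv2
p=np.load('p.npy');m=robot.camera_model('wrist');im=robot.read_camera('wrist')[:,:,::-1].copy()
s=robot.sense();t=s['tcp_pos'];print(t,s['eef_rot'],s['contact_force'])
for z in(t[2],.045):cv2.circle(im,tuple(int(x) for x in proj('',[t[0],t[1],z],m)),3,(0,255,0),-1)
c,s=np.cos(p[2]),np.sin(p[2])
for y in(-.02,.03,.08):
  for P in [(-.15,y,.045),(-.14,y,.045),(-.09,y,.058)]:
    u=proj('',[p[0]+c*P[0]-s*P[1],p[1]+s*P[0]+c*P[1],P[2]],m);cv2.circle(im,tuple(int(x) for x in u),2,(255,0,255),-1)
cv2.imwrite('pics/w3.png',im)
```

```text
[0.46429913 0.06253015 0.14017352] [ 1.79996092e+02 -3.12488242e-02  8.35882060e+01] [-0.55039161  0.40240205 -1.22614985]
```

View pics/w3.png

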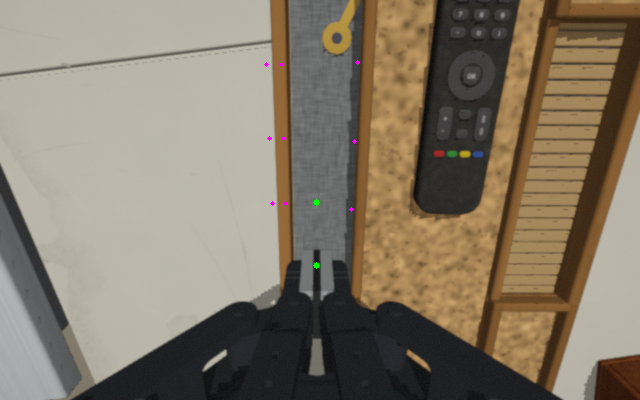

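The panel's inner edge is at px column 293 and the deck front at about 356, so the tool needs about 4 mm towards the deck. Then I'll go down into the gap.

Call:
{"name": "play_rows", "arguments": {
  "plan": [
    [[0, 0.1, 0, 0, 0, 0], [0, 0, 0.7, 0, 0, 0], [0, 0, 0.7, 0, 0, 0], [0, 0, 0.6, 0, 0, 0], [0, 0, 0.4, 0, 0, 0], [0, 0, 0.25, 0, 0, 0], [0, 0, 0, 0, 0, 0], [0, 0, 0, 0, 0, 0]]
  ]
}}

```text
time: 13.55
tcp_pos: [0.4691, 0.0618, 0.035]
eef_rot: [179.9, -0.0, 83.6]
contact_force: [0.7, 0.2, 0.4]
width: -0.0001
gripper_force: 0.0
```

Call:
{"name": "play_rows", "arguments": {
  "plan": [
    [[0, -0.15, 0, 0, 0, 0], [0, -0.15, 0, 0, 0, 0], [0, -0.15, 0, 0, 0, 0], [0, -0.15, 0, 0, 0, 0], [0, -0.1, 0, 0, 0, 0], [0, -0.1, 0, 0, 0, 0], [0, 0, 0, 0, 0, 0]]
  ]
}}

```text
time: 14.25
tcp_pos: [0.4362, 0.0652, 0.0346]
eef_rot: [-180.0, 0.0, 83.6]
contact_force: [0.2, 1.5, 0.3]
width: -0.0002
gripper_force: 0.2
```

Call:
{"name": "play_rows", "arguments": {
  "plan": [
    [[0, -0.05, 0, 0, 0, 0], [0, -0.05, 0, 0, 0, 0], [0, 0, 0, 0, 0, 0], [0, 0, 0, 0, 0, 0]]
  ]
}}

```text
time: 14.65
tcp_pos: [0.4325, 0.0655, 0.0344]
eef_rot: [-180.0, 0.0, 83.5]
contact_force: [0.3, 0.2, 1.5]
width: 0.0
gripper_force: 0.2
```

Call:
{"name": "play_rows", "arguments": {
  "plan": [
    [[0, -0.05, 0, 0, 0, 0], [0, -0.04, 0, 0, 0, 0], [0, 0, 0, 0, 0, 0], [0, 0, 0, 0, 0, 0]]
  ]
}}

```text
time: 15.05
tcp_pos: [0.4289, 0.0659, 0.0344]
eef_rot: [-180.0, 0.0, 83.6]
contact_force: [0.1, 0.1, -0.1]
width: -0.0
gripper_force: 0.0
```

Call:
{"name": "play_rows", "arguments": {
  "plan": [
    [[0, -0.04, 0, 0, 0, 0], [0, 0, 0, 0, 0, 0], [0, 0, 0, 0, 0, 0]]
  ]
}}

```text
time: 15.35
tcp_pos: [0.4276, 0.0661, 0.0345]
eef_rot: [-180.0, 0.0, 83.6]
contact_force: [-0.2, 0.4, 0.1]
width: 0.0002
gripper_force: 0.1
```

Call:
{"name": "play_rows", "arguments": {
  "plan": [
    [[0, -0.04, 0, 0, 0, 0], [0, -0.04, 0, 0, 0, 0], [0, 0, 0, 0, 0, 0], [0, 0, 0, 0, 0, 0]]
  ]
}}

```text
time: 15.75
tcp_pos: [0.4263, 0.0665, 0.0351]
eef_rot: [179.8, -0.0, 83.5]
contact_force: [3.7, -1.8, -1.5]
width: 0.0001
gripper_force: 2.0
```

Call:
{"name": "play_rows", "arguments": {
  "plan": [
    [[0, -0.04, 0, 0, 0, 0], [0, 0, 0, 0, 0, 0], [0, 0, 0, 0, 0, 0]]
  ]
}}

```text
time: 16.05
tcp_pos: [0.4261, 0.0667, 0.0354]
eef_rot: [179.7, -0.1, 83.5]
contact_force: [6.5, -1.0, -2.3]
width: 0.0001
gripper_force: 2.8
```

The TCP has stalled and the force is rising, so the drawer is at its stop. I'll back off and lift out.

Call:
{"name": "play_rows", "arguments": {
  "plan": [
    [[0, 0.15, 0, 0, 0, 0], [0, 0.25, 0, 0, 0, 0], [0, 0, 0, 0, 0, 0], [0, 0, -0.5, 0, 0, 0], [0, 0, -0.8, 0, 0, 0], [0, 0, -0.8, 0, 0, 0], [0, 0, -0.8, 0, 0, 0], [0, 0, -0.5, 0, 0, 0], [0, 0, 0, 0, 0, 0], [0, 0, 0, 0, 0, 0]]
  ]
}}

```text
time: 17.05
tcp_pos: [0.4381, 0.0648, 0.1701]
eef_rot: [-179.9, 0.0, 83.6]
contact_force: [0.9, 0.7, -1.0]
width: -0.0
gripper_force: 0.0
```

Run:
```python
from h import *
import cv2
p=np.load('p.npy');m=robot.camera_model('wrist');im=robot.read_camera('wrist')[:,:,::-1].copy()
s=robot.sense();print(s['tcp_pos'],s['contact_force'])
c,s=np.cos(p[2]),np.sin(p[2])
for y in(-.02,.03,.08):
  for d in(.082,.09):
    P=(-.085-d+.005+.003,y,.045)
    u=proj('',[p[0]+c*P[0]-s*P[1],p[1]+s*P[0]+c*P[1],P[2]],m);cv2.circle(im,tuple(int(x) for x in u),2,(255,0,255),-1)
cv2.imwrite('pics/w4.png',im)
```

```text
[0.43752105 0.06471272 0.16942986] [ 0.06533023  0.07828781 -0.36578361]
```

View pics/w4.png

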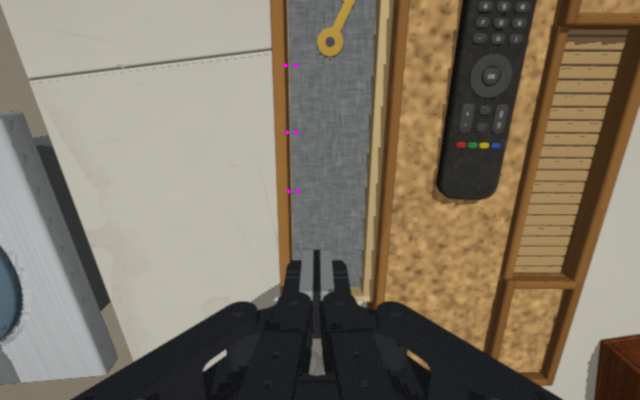

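The panel's inner edge (column 287 at row 132) lies on the 90 mm mark. The drawer's back wall also shows, the remote is undisturbed and the tool is clear. I'll hand the job in.

```bash
python3 -c "
from cell import robot
print(robot.finish_job())"
```

```text
the job is handed in; nothing more can be done
None
```

I found the catch section about 15–20 mm left of the tray's middle and pressed it until the drawer sprang out. I then pulled the drawer to its stop (about 90 mm), let go with the arm clear, and handed the job in; there was a key inside, the remote had not moved and the arm never went near the mug.

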